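Line the reagents up by height on the rail

ROBOT

A 6-joint arm with a two-finger parallel gripper is mounted at the origin on a cart in front of the work surface, level with it; the furniture and walls round the work are solid. World frame = base frame: x ahead of the robot, y to its left, z up, the work surface at z = 0. Lengths are in m, angles in degrees, forces in N, time in s.
With the tool pointing down it reaches from about 0.375 to 0.9 m from the base axis. Payload 3.1 kg.
Tool frame: the origin (TCP) lies at the very end of the fingers, on their centre line; the grasp point (between the pads) lies bot.grip_point_offset behind it (bot.grip_point_offset is the distance from the TCP to the grasp point, in m); z points along the fingers, y is the line along which they close (so a half turn about z gives the same grasp; the last joint's range is limited). The gripper opens to 87 mm and grips with 3 to 60 N. Pads are 19 mm wide; open, the fingers measure 117 mm over their backs; the gripper's body (75 mm by 190 mm) begins 51 mm behind the grasp point.
Start: joints at [-82.42, 30.224, 82.088, -0, 67.689, -10.227], TCP at [0.191, -0.595, 0.223] pointing down, gripper open.
Joint ranges: [-176.69, 176.69], [-43.24, 126.21], [12.49, 139.97], [-82, 262], [0, 151.66], [-163.58, 163.58]. Speed limits (degrees/s): [159.86, 159.86, 180, 180, 180, 180].

INTERFACE

Orientations are given as a 3x3 rotation matrix whose columns are the frame's x, y, z axes.
In Python, from rig import bot, viewer, ticket gives the robot as it stands.
- The arm moves only by the tool servo_tool, never from a script. Its argument "targets" is a list of rows, each an object with "offset": the shift along the tool's x, y, z in m, a list of three; "dr": the turn, a rotation vector about the tool's x, y, z in degrees, a list of three. In form: [{"offset": [x, y, z], "dr": [ax, ay, az]}, ...]. A call has 1 to 20 rows; each row is the pose to reach, as a shift and turn from the pose commanded when the call began, along the tool's axes at that moment; what a row does not reach only later rows make up. A row lasts 1/12 s, in which the tool goes at most 41.7 mm and 7.16 degrees, less where a joint would pass 70% of its speed; a pose out of reach is approached as far as the arm can. A call with a gripper value outside its range is refused whole. "gripper" is the gripper command: -1 is fully open, 1 is shut, values between are in proportion, set as the call begins (left out, the last holds). The fingers move at their own pace and stop on an object; the grip force is fixed at half the most. Time passes only in rows, so rows that repeat a pose let the fingers close. It gives the time, the measured TCP pose, the force, the opening and the grip force at its end, in the units of the state.
- bot.read_state(): the state, without advancing time (a new reading comes with each control period).
- viewer.capture(name): name is "side" or "top" or "wrist"; returns a dict with "color" (420x560x3 uint8, red, green, blue), "camera_matrix" (3x3 intrinsics, pixels), "k1" (the pictures are not rectified: a ray, as slopes to the right and down, at radius r is drawn at 1 + k1 r^2 times it, then the intrinsics apply), "R" (3x3) and "t" (3): a world point X has camera coordinates R X + t. Camera axes: x right, y down, z forward; pixel columns grow to the right and rows downward; lengths in m; the calibration is good to about 2 mm. A picture is of the moment at which its call begins. There is no depth.
- ticket.hand_in(): hands the job in; it is judged then, once.
The state is a dict: "time_s": time; "joint_positions": joint angles; "qvel": joint speeds; "tau": joint torques, N m; "position": TCP position; "tcp_rot": TCP orientation; "force": force on the tool from outside, world axes, zero at the start; "moment": the same for the moment, N m; "opening": opening from 0.0 (shut) to 1.0 (fully open); "grasp_force": force on a finger pad.
Only numpy, scipy, OpenCV 4.12 (cv2) and the standard library are available. Lean on these libraries where they do the work, as an engineer would, in place of code of your own. Each camera call takes 0.05 s, during which the arm holds its last target. There are 200 camera calls.

TASK

Line the four containers (small vial, yellow-lidded jar, black-capped bottle, blue-capped bottle) up in order of height on the grey rail, one upright on the middle of each white mark, with the tallest at the rail's blue end and the shortest at its white end. Set each down gently, without tipping or dropping any, and leave the bench timer where it stands.

Things in the scene. Friction and masses are not known exactly. Their poses are not given: they have to be found in the camera images.
- vial_mid (a point): small clear glass vial with straw-coloured resin and a white cap, 22 mm across, 47 mm tall in all; point on its axis half-way up (23.5 mm above its foot), z up. Stands on the work surface at the start. Body 21.6 mm across, cap 18.4 mm across over the top 5 mm (it narrows above 42 mm): grasp the body or the cap; 0.02 kg, about. Its screw cap does not turn.
- jar_mid (a point): clear squat specimen jar with a broad yellow lid, 58 mm across, 59 mm tall in all; point on its axis half-way up (29.5 mm above its foot), z up. Stands on the work surface at the start. Body 55 mm across up to 45 mm high, lid 58 mm across from 45 to 59 mm; 0.06 kg, about. Its screw cap does not turn.
- stain_mid (a point): pale bottle with a black cap and dark green label band, 42 mm across, 95 mm tall in all; point on its axis half-way up (47.5 mm above its foot), z up. Stands on the work surface at the start. Body 42 mm across up to about 78 mm high, cap 24 mm across above; 0.12 kg, about. Its screw cap does not turn.
- water_mid (a point): white bottle with a blue cap and dark green label band, 50 mm across, 122 mm tall in all; point on its axis half-way up (61 mm above its foot), z up. Stands on the work surface at the start. Body 50 mm across up to about 100 mm high, cap 28 mm across above; 0.16 kg, about. Its screw cap does not turn.
- seat_1: white round mark, 68 mm across, on the fixed grey rail (board 375 x 90 mm, top 12 mm above the work surface; lip along its far edge 6 mm higher). Marks seat_1 to seat_4 stand in that order in a straight row, 85 mm apart. Origin: the mark's centre on the board's top; x across the rail, y along the row, z up. An end mark of the row.
- seat_2: white round mark, 68 mm across, on the fixed grey rail (board 375 x 90 mm, top 12 mm above the work surface; lip along its far edge 6 mm higher). Marks seat_1 to seat_4 stand in that order in a straight row, 85 mm apart. Origin: the mark's centre on the board's top; x across the rail, y along the row, z up. An inner mark of the row.
- seat_3: white round mark, 68 mm across, on the fixed grey rail (board 375 x 90 mm, top 12 mm above the work surface; lip along its far edge 6 mm higher). Marks seat_1 to seat_4 stand in that order in a straight row, 85 mm apart. Origin: the mark's centre on the board's top; x across the rail, y along the row, z up. An inner mark of the row.
- seat_4: white round mark, 68 mm across, on the fixed grey rail (board 375 x 90 mm, top 12 mm above the work surface; lip along its far edge 6 mm higher). Marks seat_1 to seat_4 stand in that order in a straight row, 85 mm apart. Origin: the mark's centre on the board's top; x across the rail, y along the row, z up. An end mark of the row.
- blue_end: blue end block of the rail, fixed, 90 x 22 x 24 mm (x, y, z), standing on the work surface against one end of the rail, 72.5 mm beyond the centre of the nearest end mark; origin at the centre of its underside. It is at either end, by chance; a white block of the same shape is at the other end.
- bench_timer: white bench timer, 51 x 66 x 50 mm, loose, standing behind the work; to be left alone. Origin at the centre of its underside.
Mind the look-alikes: they are no part of the job. Leave any green or purple look-alike of the part that bears vial_mid alone.

How it is judged (in metres and radians):
At the end, for the whole second after the job is handed in: The four containers stand on the four marks in order of height, tallest next to the blue end block, each axis within 12 mm of its mark's centre, upright within 0.1 rad, standing on the rail (height within 6 mm) and at rest (((horizontal distance between blue_end and seat_4 below 0.1 m and horizontal distance between vial_mid and seat_1 below 0.012 m and horizontal distance between jar_mid and seat_2 below 0.012 m and horizontal distance between stain_mid and seat_3 below 0.012 m and horizontal distance between water_mid and seat_4 below 0.012 m) or (horizontal distance between blue_end and seat_1 below 0.1 m and horizontal distance between vial_mid and seat_4 below 0.012 m and horizontal distance between jar_mid and seat_3 below 0.012 m and horizontal distance between stain_mid and seat_2 below 0.012 m and horizontal distance between water_mid and seat_1 below 0.012 m)) and angle between each of vial_mid, jar_mid, stain_mid, water_mid's own z axis and vertical below 0.1 rad and linear speed of each of vial, jar, stain, water below 0.02 m/s and height (world z) of vial_mid between 0.0295 and 0.0415 m and height (world z) of jar_mid between 0.0355 and 0.0475 m and height (world z) of stain_mid between 0.0535 and 0.0655 m and height (world z) of water_mid between 0.067 and 0.079 m); the robot touches nothing.
It fails at once if a container is tipped by more than about 35 degrees (angle between any of vial_mid, jar_mid, stain_mid, water_mid's own z axis and vertical above 0.6 rad).
It fails at once if a container is let fall: clear of everything with its foot more than 30 mm above the rail ((contact force between vial and anything else below 0.001 N and height (world z) of vial_mid above 0.0655 m) or (contact force between jar and anything else below 0.001 N and height (world z) of jar_mid above 0.0715 m) or (contact force between stain and anything else below 0.001 N and height (world z) of stain_mid above 0.0895 m) or (contact force between water and anything else below 0.001 N and height (world z) of water_mid above 0.103 m)).
It fails at once if the bench timer is pushed more than 20 mm from where it stood (distance of bench_timer from where it was at the start of the episode above 0.02 m).
It also fails if it takes over 106 s, if anything falls off the work surface, if the arm or the gripper's body presses on something with over 40 N, if the wrist force passes 120 N, or if a joint passes its speed limit or range.

## Working session

There is one attempt and no reset: what is moved stays moved. The work goes in short steps, Python scripts to look and compute and a tool call to move; the robot and the scene stay as the last step left them, time stands still between calls to the robot, and variables do not carry over. Pictures are saved under pics/ and viewed, at most 14 in all, crops included, and the job is handed in when it is done.

Besides the shell and the picture viewer there is one more tool, called by a JSON object that holds its "fn" and its "kwargs", one argument or row to a line. servo_tool: Moves the arm, as the interface text tells. Its arguments: {"type":"object","properties":{"targets":{"type":"array"},"gripper":{"type":"number"}},"required":["targets"]}

```bash
mkdir -p pics; cat > h.py <<'E'
import numpy as np, cv2
from rig import bot, viewer, ticket
def snap(n, f):
    c=viewer.capture(n); cv2.imwrite(f'pics/{f}.png', c['color'][:,:,::-1]); 
    np.savez(f'pics/{f}.npz', K=c['camera_matrix'],k1=c['k1'],R=c['R'],t=c['t']); return c
def load(f): return dict(np.load(f'pics/{f}.npz'))
def dist(k1): return np.array([float(k1),0,0,0,0])
def px2w(c,uv,z):
    K=c.get('K',c.get('camera_matrix')); R=np.array(c['R']); t=np.array(c['t'])
    p=cv2.undistortPoints(np.array([[uv]],float),np.array(K,float),dist(c['k1'])).ravel()
    d=R.T@np.array([p[0],p[1],1]); o=-R.T@t
    return o+d*(z-o[2])/d[2]
def w2px(c,X):
    K=c.get('K',c.get('camera_matrix'))
    return cv2.projectPoints(np.array([X],float),cv2.Rodrigues(np.array(c['R']))[0],np.array(c['t'],float),np.array(K,float),dist(c['k1']))[0].ravel()
E
python3 - <<'E'
from h import *
print(bot.grip_point_offset, bot.read_state())
for n in ('top','side'):
    c=snap(n,n+'0'); print(n,-np.array(c['R']).T@c['t'],c['k1'],c['camera_matrix'][0])
E
```

```text
0.0187 {'time_s': 0.0, 'joint_positions': array([-8.24197289e+01,  3.02793732e+01,  8.21574881e+01, -1.03228431e-03,
        6.76877532e+01, -1.02276668e+01]), 'qvel': array([ 0.07806347,  0.07364412,  0.05657663, -0.04891493, -0.05742961,
       -0.01451078]), 'tau': array([-2.90528851e-04, -4.40041351e+01, -1.76591778e+01,  6.31905673e-02,
        5.82204515e-02, -1.74255647e-04]), 'position': array([ 0.19106243, -0.59430529,  0.22156114]), 'tcp_rot': array([[ 9.52084990e-01,  3.05833417e-01, -3.03428225e-04],
       [ 3.05833344e-01, -9.52082626e-01,  2.15372471e-03],
       [ 3.69792247e-04, -2.14332744e-03, -9.99997635e-01]]), 'force': array([ 0.78006287,  0.40966102, -0.01560294]), 'moment': array([ 0.03909031,  0.02304015, -0.01328965]), 'grasp_force': 0.0, 'opening': 0.9986078412614029}
top [0.45581807 0.03195289 1.03118572] -0.09929981854815001 [479.00713042   0.         281.8348959 ]
side [ 0.2752553  -0.67297983  0.37401104] -0.004839410529994842 [397.03644048   0.         276.98963465]
```

View pics/top0.png

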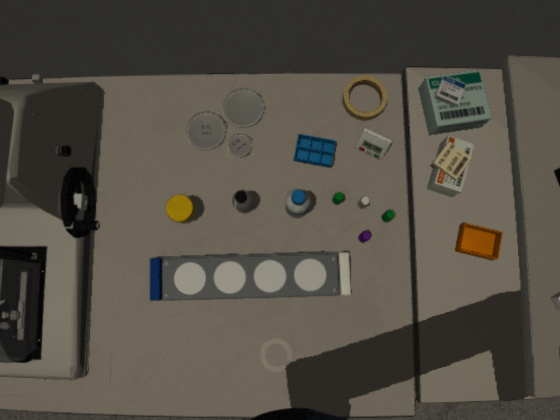

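View pics/side0.png

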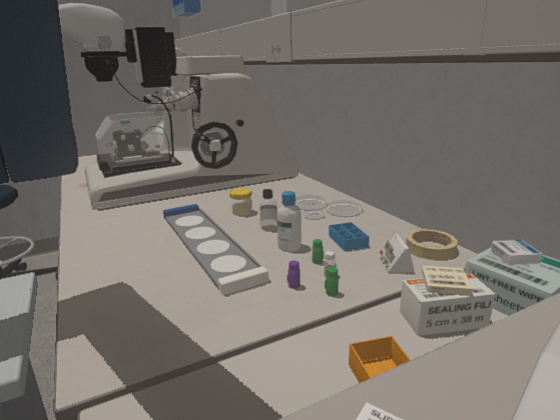

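Top view: blue end block at (155,279), white at (345,273), marks at (190,278), (230,277), (270,276) and (310,274). Jar is at (180,208), black-capped bottle (241,198), blue-capped bottle (298,199). Vial candidates: white cap (365,202), greens (339,198) and (389,216), purple (365,236). By the description it's the white one at (365,202). The timer is at (374,143).

```bash
cat > m.py <<'E'
from h import *
c=load('top0'); im=cv2.imread('pics/top0.png'); hsv=cv2.cvtColor(im,cv2.COLOR_BGR2HSV)
def blob(lo,hi,box,z,name):
    x0,y0,x1,y1=box; m=cv2.inRange(hsv[y0:y1,x0:x1],lo,hi)
    n,l,s,ce=cv2.connectedComponentsWithStats(m); 
    i=1+np.argmax(s[1:,4]); p=ce[i]+[x0,y0]; print(name,p.round(1),s[i,4],s[i,2:4],px2w(c,p,z).round(4))
for i,x in enumerate((190,230,270,310)): blob((0,0,140),(180,60,255),(x-20,255,x+20,297),.012,f'mark{i}')
blob((18,120,80),(35,255,255),(160,190,200,228),.059,'jarlid')
blob((0,0,0),(180,255,45),(230,185,252,205),.095,'stain cap')
blob((95,120,60),(120,255,255),(285,185,312,206),.122,'water cap')
blob((0,0,150),(180,60,255),(357,194,373,207),.047,'vial cap')
blob((50,100,30),(80,255,255),(330,190,348,206),.047,'g1')
blob((50,100,30),(80,255,255),(380,206,398,224),.047,'g2')
blob((120,60,30),(165,255,255),(355,227,375,245),.047,'p')
blob((0,0,140),(180,60,255),(355,125,395,162),.05,'timer')
a=cv2.resize(im[175:260,150:410],None,fx=3,fy=3,interpolation=cv2.INTER_CUBIC)
s=cv2.imread('pics/side0.png')[215:305,260:360]; b=cv2.resize(s,None,fx=3.4,fy=3.4,interpolation=cv2.INTER_CUBIC)
o=np.zeros((600,800,3),np.uint8);o[:255,:780]=a;o[260:260+306,:340]=b; cv2.imwrite('pics/crop0.png',o)
E
python3 m.py
```

```text
mark0 [189.4 278.2] 740 [31 31] [0.4795 0.2336 0.012 ]
mark1 [229.4 277. ] 735 [30 31] [0.4819 0.1484 0.012 ]
mark2 [269.5 275.8] 732 [30 31] [0.4844 0.0634 0.012 ]
mark3 [309.8 274.5] 724 [31 30] [ 0.4868 -0.0217  0.012 ]
jarlid [178.8 207.6] 589 [27 28] [0.6234 0.2501 0.059 ]
stain cap [240.8 196.5] 126 [14 12] [0.6392 0.1182 0.095 ]
water cap [298.  196.2] 145 [13 13] [0.6339 0.005  0.122 ]Traceback (most recent call last):
  File "m.py", line 11, in <module>
    blob((0,0,150),(180,60,255),(357,194,373,207),.047,'vial cap')
    ~~~~^^^^^^^^^^^^^^^^^^^^^^^^^^^^^^^^^^^^^^^^^^^^^^^^^^^^^^^^^^
  File "m.py", line 6, in blob
    i=1+np.argmax(s[1:,4]); p=ce[i]+[x0,y0]; print(name,p.round(1),s[i,4],s[i,2:4],px2w(c,p,z).round(4))
        ~~~~~~~~~^^^^^^^^^
    return _wrapfunc(a, 'argmax', axis=axis, out=out, **kwds)
    return bound(*args, **kwds)
ValueError: attempt to get argmax of an empty sequence
```

```bash
sed -i "s/blob((0,0,150),(180,60,255),(357/blob((0,0,118),(180,60,255),(357/; s/blob((0,0,140),(180,60,255),(355,125/blob((0,0,120),(180,60,255),(355,125/" m.py; python3 m.py
```

```text
mark0 [189.4 278.2] 740 [31 31] [0.4795 0.2336 0.012 ]
mark1 [229.4 277. ] 735 [30 31] [0.4819 0.1484 0.012 ]
mark2 [269.5 275.8] 732 [30 31] [0.4844 0.0634 0.012 ]
mark3 [309.8 274.5] 724 [31 30] [ 0.4868 -0.0217  0.012 ]
jarlid [178.8 207.6] 589 [27 28] [0.6234 0.2501 0.059 ]
stain cap [240.8 196.5] 126 [14 12] [0.6392 0.1182 0.095 ]
water cap [298.  196.2] 145 [13 13] [0.6339 0.005  0.122 ]
vial cap [365.1 199.7] 47 [7 8] [ 0.6406 -0.1378  0.047 ]
g1 [337.8 197.6] 98 [11 12] [ 0.6454 -0.0805  0.047 ]
g2 [388.  215.3] 110 [13 12] [ 0.6073 -0.1847  0.047 ]
p [364.6 236. ] 103 [12 11] [ 0.5642 -0.1343  0.047 ]
timer [377.  135.2] 105 [27 15] [ 0.7806 -0.1676  0.05  ]
```

View pics/crop0.png

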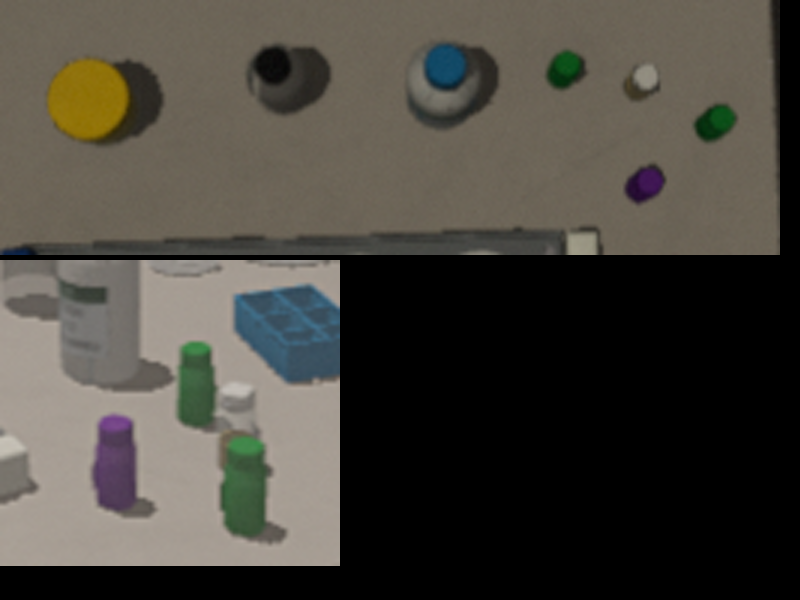

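The crop confirms it: the white-capped vial with straw resin is at crop (645,78), which is top-view (365,200). The two greens and the purple are look-alikes. Blue is at +y, so along increasing distance from blue the order is water, stain, jar, vial. I'll move above the water bottle and turn so the fingers close along world x.

{"fn": "servo_tool", "kwargs": {
  "targets": [
    {"offset": [0.01, -0.007, 0], "dr": [0, 0, -2]},
    {"offset": [0.03, -0.022, 0], "dr": [0, 0, -5]},
    {"offset": [0.06, -0.043, 0], "dr": [0, 0, -9]},
    {"offset": [0.092, -0.066, 0], "dr": [0, 0, -13]},
    {"offset": [0.125, -0.09, 0], "dr": [0, 0, -17]},
    {"offset": [0.16, -0.115, 0], "dr": [0, 0, -21]},
    {"offset": [0.195, -0.14, 0], "dr": [0, 0, -25]},
    {"offset": [0.23, -0.165, 0], "dr": [0, 0, -29]},
    {"offset": [0.265, -0.19, 0], "dr": [0, 0, -33]},
    {"offset": [0.3, -0.216, 0], "dr": [0, 0, -37]},
    {"offset": [0.335, -0.241, 0], "dr": [0, 0, -41]},
    {"offset": [0.37, -0.266, 0], "dr": [0, 0, -45]},
    {"offset": [0.405, -0.291, 0], "dr": [0, 0, -49]},
    {"offset": [0.44, -0.316, 0], "dr": [0, 0, -53]},
    {"offset": [0.475, -0.342, 0], "dr": [0, 0, -57]},
    {"offset": [0.51, -0.367, 0], "dr": [0, 0, -61]},
    {"offset": [0.543, -0.39, 0], "dr": [0, 0, -65]},
    {"offset": [0.573, -0.412, 0], "dr": [0, 0, -69]},
    {"offset": [0.596, -0.429, 0], "dr": [0, 0, -71.5]},
    {"offset": [0.605, -0.435, 0], "dr": [0, 0, -72.2]}
  ],
  "gripper": -1
}}

```text
time_s: 1.77
position: [0.6362, 0.0101, 0.2223]
tcp_rot: [[-0.008, 1.0, 0.002], [1.0, 0.008, 0.002], [0.002, 0.002, -1.0]]
force: [-0.0, -1.0, 0.1]
opening: 0.996
grasp_force: 0.0
```

```bash
python3 - <<'E'
from h import *
s=bot.read_state(); print(s['time_s'],s['position'],s['tcp_rot'].round(4).tolist(),s['joint_positions'].round(1))
c=snap('wrist','wrist1')
for X in [(.634,.005,.122),(.6392,.1182,.095),(.4844,.0634,.012)]: print(w2px(c,X))
E
```

```text
1.7667 [0.63617787 0.01009268 0.22234384] [[-0.0079, 1.0, 0.002], [1.0, 0.0079, 0.0025], [0.0025, 0.0021, -1.0]] [-9.2 31.1 80.5  0.2 68.4 -9.7]
[276.42183167 215.15541843]
[284.46481253  61.83986565]
[131.77595939 130.80748692]
```

View pics/wrist1.png

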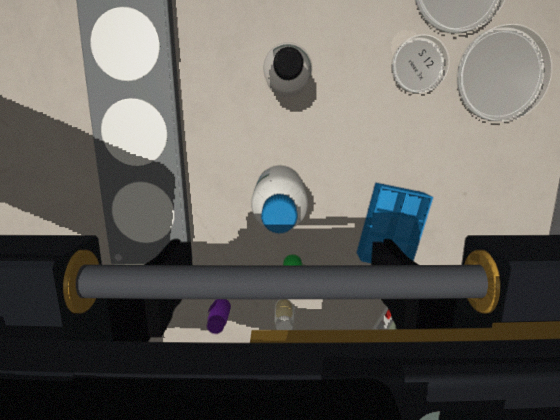

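Wrist view: water cap at (279,213), stain cap (288,62), marks (125,44), (134,131), (143,212). All sit about 2 mm in +x from my predictions, so the measurements agree. Descending on the water bottle.

{"fn": "servo_tool", "kwargs": {
  "targets": [
    {"offset": [0.001, 0.001, 0.006], "dr": [0, 0, 0]},
    {"offset": [0.001, 0.001, 0.02], "dr": [0, 0, 0]},
    {"offset": [0.001, 0.001, 0.04], "dr": [0, 0, 0]},
    {"offset": [0.001, 0.001, 0.062], "dr": [0, 0, 0]},
    {"offset": [0.001, 0.001, 0.084], "dr": [0, 0, 0]},
    {"offset": [0.001, 0.001, 0.106], "dr": [0, 0, 0]},
    {"offset": [0.001, 0.001, 0.126], "dr": [0, 0, 0]},
    {"offset": [0.001, 0.001, 0.142], "dr": [0, 0, 0]},
    {"offset": [0.001, 0.001, 0.152], "dr": [0, 0, 0]},
    {"offset": [0.001, 0.001, 0.157], "dr": [0, 0, 0]},
    {"offset": [0.001, 0.001, 0.158], "dr": [0, 0, 0]},
    {"offset": [0.001, 0.001, 0.158], "dr": [0, 0, 0]}
  ]
}}

```text
time_s: 2.82
position: [0.6351, 0.0045, 0.0649]
tcp_rot: [[0.001, 1.0, 0.0], [1.0, -0.001, -0.0], [-0.0, 0.0, -1.0]]
force: [-0.5, 0.3, 0.5]
opening: 0.998
grasp_force: 0.0
```

{"fn": "servo_tool", "kwargs": {
  "targets": [
    {"offset": [0, 0, 0], "dr": [0, 0, 0]},
    {"offset": [0, 0, 0], "dr": [0, 0, 0]},
    {"offset": [0, 0, 0], "dr": [0, 0, 0]},
    {"offset": [0, 0, 0], "dr": [0, 0, 0]},
    {"offset": [0, 0, 0], "dr": [0, 0, 0]},
    {"offset": [0, 0, 0], "dr": [0, 0, 0]},
    {"offset": [0, 0, 0], "dr": [0, 0, 0]},
    {"offset": [0, 0, 0], "dr": [0, 0, 0]},
    {"offset": [0, 0, 0], "dr": [0, 0, 0]},
    {"offset": [0, 0, 0], "dr": [0, 0, 0]}
  ],
  "gripper": 1
}}

```text
time_s: 3.65
position: [0.6351, 0.0052, 0.0647]
tcp_rot: [[-0.0, 1.0, -0.0], [1.0, 0.0, 0.0], [0.0, -0.0, -1.0]]
force: [-0.2, -0.3, 1.6]
opening: 0.567
grasp_force: 30.0
```

{"fn": "servo_tool", "kwargs": {
  "targets": [
    {"offset": [0, 0, -0.004], "dr": [0, 0, 0]},
    {"offset": [0, 0, -0.012], "dr": [0, 0, 0]},
    {"offset": [0, -0.002, -0.022], "dr": [0, 0, 0]},
    {"offset": [0, -0.008, -0.032], "dr": [0, 0, 0]},
    {"offset": [0.002, -0.02, -0.041], "dr": [0, 0, 0]},
    {"offset": [0.008, -0.035, -0.047], "dr": [0, 0, 0]},
    {"offset": [0.018, -0.05, -0.05], "dr": [0, 0, 0]},
    {"offset": [0.032, -0.065, -0.05], "dr": [0, 0, 0]},
    {"offset": [0.05, -0.08, -0.05], "dr": [0, 0, 0]},
    {"offset": [0.07, -0.094, -0.05], "dr": [0, 0, 0]},
    {"offset": [0.09, -0.106, -0.05], "dr": [0, 0, 0]},
    {"offset": [0.11, -0.117, -0.05], "dr": [0, 0, 0]},
    {"offset": [0.13, -0.127, -0.05], "dr": [0, 0, 0]},
    {"offset": [0.15, -0.135, -0.05], "dr": [0, 0, 0]},
    {"offset": [0.17, -0.142, -0.05], "dr": [0, 0, 0]},
    {"offset": [0.188, -0.147, -0.05], "dr": [0, 0, 0]},
    {"offset": [0.204, -0.151, -0.05], "dr": [0, 0, 0]},
    {"offset": [0.217, -0.153, -0.05], "dr": [0, 0, 0]},
    {"offset": [0.225, -0.154, -0.05], "dr": [0, 0, 0]},
    {"offset": [0.228, -0.1545, -0.05], "dr": [0, 0, 0]}
  ]
}}

```text
time_s: 5.32
position: [0.4805, 0.2342, 0.1155]
tcp_rot: [[-0.002, 1.0, 0.001], [1.0, 0.002, 0.0], [0.0, 0.001, -1.0]]
force: [0.2, -0.0, -1.8]
opening: 0.566
grasp_force: 30.0
```

{"fn": "servo_tool", "kwargs": {
  "targets": [
    {"offset": [0, 0, 0], "dr": [0, 0, 0]},
    {"offset": [0, 0, 0.003], "dr": [0, 0, 0]},
    {"offset": [0, 0, 0.009], "dr": [0, 0, 0]},
    {"offset": [0, 0, 0.016], "dr": [0, 0, 0]},
    {"offset": [0, 0, 0.023], "dr": [0, 0, 0]},
    {"offset": [0, 0, 0.029], "dr": [0, 0, 0]},
    {"offset": [0, 0, 0.032], "dr": [0, 0, 0]},
    {"offset": [0, 0, 0.034], "dr": [0, 0, 0]},
    {"offset": [0, 0, 0.035], "dr": [0, 0, 0]},
    {"offset": [0, 0, 0.035], "dr": [0, 0, 0]}
  ]
}}

```text
time_s: 6.15
position: [0.4806, 0.2331, 0.0793]
tcp_rot: [[-0.0, 1.0, -0.0], [1.0, 0.0, -0.0], [-0.0, -0.0, -1.0]]
force: [0.1, -0.7, -2.2]
opening: 0.568
grasp_force: 30.0
```

```bash
python3 - <<'E'
from h import *
s=bot.read_state(); print(s['position'],s['force'],s['opening'],s['grasp_force'])
c=snap('wrist','w2a'); d=snap('side','s2')
o=np.zeros((420,800,3),np.uint8); o[:, :440]=c['color'][:,60:500,::-1]; cr=cv2.resize(d['color'][130:330,100:280,::-1],(360,400)); o[:400,440:]=cr
cv2.imwrite('pics/c2.png',o)
E
```

```text
[0.48056866 0.23310702 0.07928274] [ 0.05923445 -0.7067882  -2.20872747] 0.5675845114917114 29.985120431520045
```

View pics/c2.png

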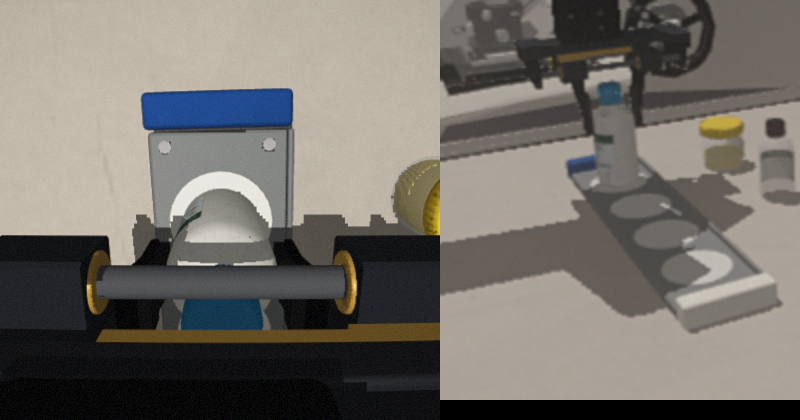

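The bottle hangs over the mark, with the mark's arc around (221,175)–(221,215) symmetric about it. Lowering the last 2.6 mm.

{"fn": "servo_tool", "kwargs": {
  "targets": [
    {"offset": [0, 0, 0.001], "dr": [0, 0, 0]},
    {"offset": [0, 0, 0.002], "dr": [0, 0, 0]},
    {"offset": [0, 0, 0.0025], "dr": [0, 0, 0]},
    {"offset": [0, 0, 0.003], "dr": [0, 0, 0]},
    {"offset": [0, 0, 0.003], "dr": [0, 0, 0]},
    {"offset": [0, 0, 0.003], "dr": [0, 0, 0]}
  ]
}}

```text
time_s: 6.75
position: [0.4806, 0.2332, 0.0767]
tcp_rot: [[-0.0, 1.0, 0.0], [1.0, 0.0, 0.0], [0.0, 0.0, -1.0]]
force: [-0.6, -0.0, -1.3]
opening: 0.564
grasp_force: 30.0
```

{"fn": "servo_tool", "kwargs": {
  "targets": [
    {"offset": [0, 0, 0.0003], "dr": [0, 0, 0]},
    {"offset": [0, 0, 0.0003], "dr": [0, 0, 0]},
    {"offset": [0, 0, 0.0003], "dr": [0, 0, 0]},
    {"offset": [0, 0, 0.0003], "dr": [0, 0, 0]},
    {"offset": [0, 0, 0], "dr": [0, 0, 0]},
    {"offset": [0, 0, -0.004], "dr": [0, 0, 0]},
    {"offset": [0, 0, -0.014], "dr": [0, 0, 0]},
    {"offset": [0, 0, -0.03], "dr": [0, 0, 0]},
    {"offset": [0, 0, -0.048], "dr": [0, 0, 0]},
    {"offset": [0, 0, -0.063], "dr": [0, 0, 0]},
    {"offset": [0, 0, -0.073], "dr": [0, 0, 0]},
    {"offset": [-0.003, 0.004, -0.078], "dr": [0, 0, 0]},
    {"offset": [-0.012, 0.017, -0.078], "dr": [0, 0, 0]},
    {"offset": [-0.027, 0.038, -0.078], "dr": [0, 0, 0]},
    {"offset": [-0.045, 0.063, -0.078], "dr": [0, 0, 0]},
    {"offset": [-0.065, 0.09, -0.078], "dr": [0, 0, 0]},
    {"offset": [-0.084, 0.117, -0.078], "dr": [0, 0, 0]},
    {"offset": [-0.1, 0.14, -0.078], "dr": [0, 0, 0]},
    {"offset": [-0.111, 0.155, -0.078], "dr": [0, 0, 0]},
    {"offset": [-0.115, 0.16, -0.078], "dr": [0, 0, 0]}
  ],
  "gripper": -1
}}

```text
time_s: 8.42
position: [0.6441, 0.1145, 0.1534]
tcp_rot: [[0.003, 1.0, 0.002], [1.0, -0.003, -0.001], [-0.001, 0.002, -1.0]]
force: [0.6, 0.5, 0.5]
opening: 1.0
grasp_force: 0.0
```

```bash
python3 - <<'E'
from h import *
s=bot.read_state(); print(s['time_s'],s['position'])
c=snap('wrist','w3'); d=snap('top','t3')
for X in [(.6405,.118,.095),(.6245,.25,.059)]: print(w2px(c,X))
print(w2px(d,(.4805,.2336,.134)),w2px(d,(.4795,.2336,.012)))
o=np.zeros((420,800,3),np.uint8); o[:, :440]=c['color'][:,60:500,::-1]; o[:400,440:]=cv2.resize(d['color'][175:315,140:260,::-1],(360,400))
cv2.imwrite('pics/c3.png',o)
E
```

```text
8.4167 [0.64411371 0.11453606 0.15340955]
[273.41834143 219.16642009]
[248.4804348    9.69006661]
[176.63898664 276.04273128] [189.37357952 278.13407209]
```

View pics/c3.png

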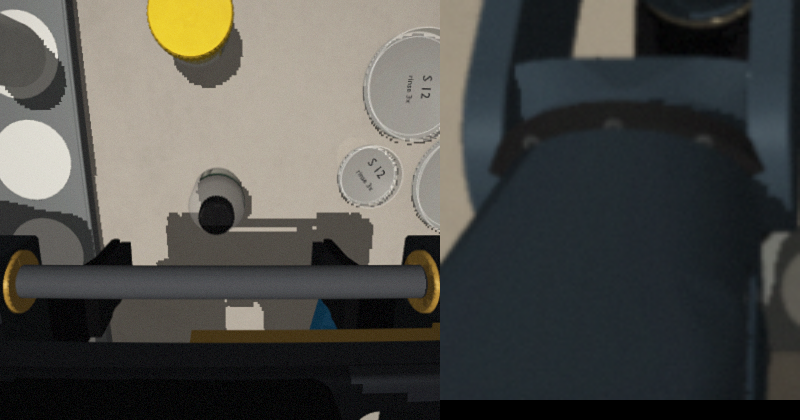

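The stain cap shows at wrist (276,215), about 2 mm from prediction, and the water bottle is standing on mark 0. Descending on the stain bottle.

{"fn": "servo_tool", "kwargs": {
  "targets": [
    {"offset": [0.001, 0.001, 0.005], "dr": [0, 0, 0]},
    {"offset": [0.001, 0.001, 0.018], "dr": [0, 0, 0]},
    {"offset": [0.001, 0.001, 0.036], "dr": [0, 0, 0]},
    {"offset": [0.001, 0.001, 0.056], "dr": [0, 0, 0]},
    {"offset": [0.001, 0.001, 0.076], "dr": [0, 0, 0]},
    {"offset": [0.001, 0.001, 0.094], "dr": [0, 0, 0]},
    {"offset": [0.001, 0.001, 0.107], "dr": [0, 0, 0]},
    {"offset": [0.001, 0.001, 0.115], "dr": [0, 0, 0]},
    {"offset": [0.001, 0.001, 0.118], "dr": [0, 0, 0]},
    {"offset": [0.001, 0.001, 0.1185], "dr": [0, 0, 0]},
    {"offset": [0.001, 0.001, 0.1185], "dr": [0, 0, 0]}
  ]
}}

```text
time_s: 9.43
position: [0.642, 0.1194, 0.0366]
tcp_rot: [[-0.0, 1.0, 0.001], [1.0, 0.0, 0.0], [0.0, 0.001, -1.0]]
force: [0.3, -0.8, 0.2]
opening: 0.995
grasp_force: 0.0
```

{"fn": "servo_tool", "kwargs": {
  "targets": [
    {"offset": [0, 0, 0], "dr": [0, 0, 0]},
    {"offset": [0, 0, 0], "dr": [0, 0, 0]},
    {"offset": [0, 0, 0], "dr": [0, 0, 0]},
    {"offset": [0, 0, 0], "dr": [0, 0, 0]},
    {"offset": [0, 0, 0], "dr": [0, 0, 0]},
    {"offset": [0, 0, 0], "dr": [0, 0, 0]},
    {"offset": [0, 0, 0], "dr": [0, 0, 0]},
    {"offset": [0, 0, 0], "dr": [0, 0, 0]},
    {"offset": [0, 0, 0], "dr": [0, 0, 0]},
    {"offset": [0, 0, 0], "dr": [0, 0, 0]}
  ],
  "gripper": 1
}}

```text
time_s: 10.27
position: [0.6415, 0.1191, 0.036]
tcp_rot: [[-0.0, 1.0, -0.0], [1.0, 0.0, -0.0], [-0.0, -0.0, -1.0]]
force: [-0.6, -0.7, 0.5]
opening: 0.471
grasp_force: 30.0
```

{"fn": "servo_tool", "kwargs": {
  "targets": [
    {"offset": [0, 0, -0.004], "dr": [0, 0, 0]},
    {"offset": [0, 0, -0.012], "dr": [0, 0, 0]},
    {"offset": [0, -0.001, -0.022], "dr": [0, 0, 0]},
    {"offset": [0.001, -0.006, -0.031], "dr": [0, 0, 0]},
    {"offset": [0.003, -0.016, -0.037], "dr": [0, 0, 0]},
    {"offset": [0.006, -0.031, -0.04], "dr": [0, 0, 0]},
    {"offset": [0.009, -0.049, -0.04], "dr": [0, 0, 0]},
    {"offset": [0.013, -0.068, -0.04], "dr": [0, 0, 0]},
    {"offset": [0.016, -0.088, -0.04], "dr": [0, 0, 0]},
    {"offset": [0.02, -0.107, -0.04], "dr": [0, 0, 0]},
    {"offset": [0.023, -0.125, -0.04], "dr": [0, 0, 0]},
    {"offset": [0.026, -0.14, -0.04], "dr": [0, 0, 0]},
    {"offset": [0.028, -0.151, -0.04], "dr": [0, 0, 0]},
    {"offset": [0.029, -0.157, -0.039], "dr": [0, 0, 0]},
    {"offset": [0.029, -0.1585, -0.036], "dr": [0, 0, 0]},
    {"offset": [0.029, -0.1585, -0.03], "dr": [0, 0, 0]},
    {"offset": [0.029, -0.1585, -0.024], "dr": [0, 0, 0]},
    {"offset": [0.029, -0.1585, -0.019], "dr": [0, 0, 0]},
    {"offset": [0.029, -0.1585, -0.016], "dr": [0, 0, 0]},
    {"offset": [0.029, -0.1585, -0.014], "dr": [0, 0, 0]}
  ]
}}

```text
time_s: 11.93
position: [0.4833, 0.148, 0.0491]
tcp_rot: [[0.0, 1.0, -0.001], [1.0, -0.0, -0.0], [-0.0, -0.001, -1.0]]
force: [-0.4, 0.3, -1.0]
opening: 0.478
grasp_force: 30.0
```

{"fn": "servo_tool", "kwargs": {
  "targets": [
    {"offset": [0, 0, 0.0], "dr": [0, 0, 0]},
    {"offset": [0, 0, 0.001], "dr": [0, 0, 0]},
    {"offset": [0, 0, 0.0015], "dr": [0, 0, 0]},
    {"offset": [0, 0, 0.002], "dr": [0, 0, 0]},
    {"offset": [0, 0, 0.0023], "dr": [0, 0, 0]},
    {"offset": [0, 0, 0.0023], "dr": [0, 0, 0]}
  ]
}}

```text
time_s: 12.43
position: [0.4833, 0.1482, 0.048]
tcp_rot: [[-0.0, 1.0, 0.0], [1.0, 0.0, 0.0], [0.0, 0.0, -1.0]]
force: [0.1, -0.2, -0.6]
opening: 0.479
grasp_force: 30.0
```

```bash
python3 - <<'E'
from h import *
c=snap('wrist','w4'); d=snap('side','s4')
o=np.zeros((420,800,3),np.uint8); o[:, :440]=c['color'][:,60:500,::-1]; o[:400,440:]=cv2.resize(d['color'][150:330,120:282,::-1],(360,400))
cv2.imwrite('pics/c4.png',o)
E
```

```text
(no output)
```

View pics/c4.png

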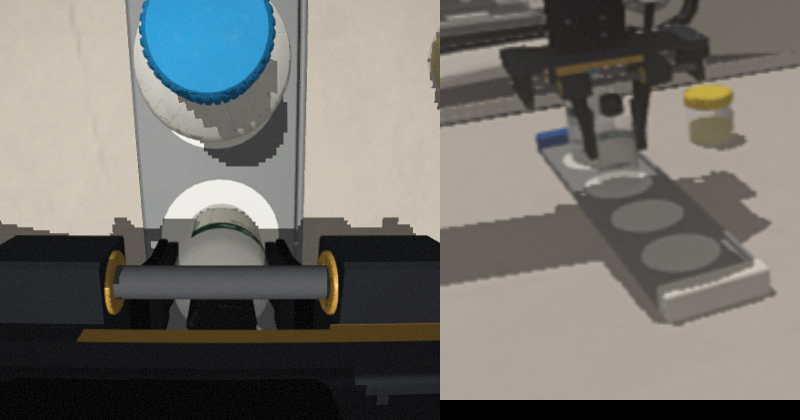

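The stain bottle is centred on its mark (arc at (221,180)) and the water bottle stands upright. Releasing and going over the jar.

{"fn": "servo_tool", "kwargs": {
  "targets": [
    {"offset": [0, 0, 0.0003], "dr": [0, 0, 0]},
    {"offset": [0, 0, 0.0003], "dr": [0, 0, 0]},
    {"offset": [0, 0, 0.0003], "dr": [0, 0, 0]},
    {"offset": [0, 0, 0.0003], "dr": [0, 0, 0]},
    {"offset": [0, 0, 0], "dr": [0, 0, 0]},
    {"offset": [0, 0, -0.004], "dr": [0, 0, 0]},
    {"offset": [0, 0, -0.014], "dr": [0, 0, 0]},
    {"offset": [0, 0, -0.03], "dr": [0, 0, 0]},
    {"offset": [0, 0, -0.05], "dr": [0, 0, 0]},
    {"offset": [0, 0, -0.07], "dr": [0, 0, 0]},
    {"offset": [0, 0, -0.086], "dr": [0, 0, 0]},
    {"offset": [0, 0.004, -0.096], "dr": [0, 0, 0]},
    {"offset": [0.006, 0.017, -0.1], "dr": [0, 0, 0]},
    {"offset": [0.018, 0.036, -0.1], "dr": [0, 0, 0]},
    {"offset": [0.034, 0.058, -0.1], "dr": [0, 0, 0]},
    {"offset": [0.053, 0.082, -0.1], "dr": [0, 0, 0]},
    {"offset": [0.072, 0.105, -0.1], "dr": [0, 0, 0]},
    {"offset": [0.088, 0.125, -0.1], "dr": [0, 0, 0]},
    {"offset": [0.098, 0.137, -0.1], "dr": [0, 0, 0]},
    {"offset": [0.102, 0.142, -0.1], "dr": [0, 0, 0]}
  ],
  "gripper": -1
}}

```text
time_s: 14.2
position: [0.6271, 0.2518, 0.1487]
tcp_rot: [[-0.001, 1.0, 0.003], [1.0, 0.001, 0.001], [0.001, 0.003, -1.0]]
force: [-0.0, 0.2, -0.8]
opening: 0.998
grasp_force: 0.0
```

{"fn": "servo_tool", "kwargs": {
  "targets": [
    {"offset": [0, 0, 0.004], "dr": [0, 0, 0]},
    {"offset": [0, 0, 0.014], "dr": [0, 0, 0]},
    {"offset": [0, 0, 0.026], "dr": [0, 0, 0]},
    {"offset": [0, 0, 0.034], "dr": [0, 0, 0]},
    {"offset": [0, 0, 0.038], "dr": [0, 0, 0]},
    {"offset": [0, 0, 0.04], "dr": [0, 0, 0]}
  ]
}}

```text
time_s: 14.7
position: [0.6237, 0.2494, 0.106]
tcp_rot: [[0.0, 1.0, -0.003], [1.0, -0.0, -0.001], [-0.001, -0.003, -1.0]]
force: [-0.2, 0.5, 0.3]
opening: 1.003
grasp_force: 0.0
```

```bash
python3 - <<'E'
from h import *
s=bot.read_state(); print(s['time_s'],s['position'])
c=snap('wrist','w5'); im=c['color'][:,:,::-1].copy(); hsv=cv2.cvtColor(im,cv2.COLOR_BGR2HSV)
m=cv2.inRange(hsv,(18,120,80),(35,255,255)); m[240:]=0
ys,xs=np.nonzero(m); print(xs.min(),xs.max(),ys.min(),ys.max())
for X in [(.6255,.2505,.059),(.6255,.2505+.029,.059),(.6255+.029,.2505,.059),(.6255-.029,.2505,.059)]: print(w2px(c,X))
E
```

```text
14.7 [0.62369203 0.24938827 0.10603278]
236 329 180 239
[282.45987471 228.03351093]
[282.50152396 180.94208498]
[330.09785958 228.0662184 ]
[234.8575448  227.96882916]
```

View pics/w5.png

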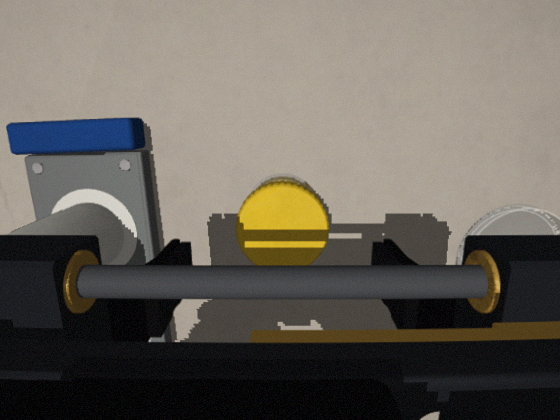

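The jar lid spans columns 236–329 with its top edge at row 180, exactly as predicted. Descending and closing.

{"fn": "servo_tool", "kwargs": {
  "targets": [
    {"offset": [0, 0, 0.004], "dr": [0, 0, 0]},
    {"offset": [0, 0, 0.014], "dr": [0, 0, 0]},
    {"offset": [0, 0, 0.03], "dr": [0, 0, 0]},
    {"offset": [0, 0, 0.047], "dr": [0, 0, 0]},
    {"offset": [0, 0, 0.061], "dr": [0, 0, 0]},
    {"offset": [0, 0, 0.07], "dr": [0, 0, 0]},
    {"offset": [0, 0, 0.0745], "dr": [0, 0, 0]},
    {"offset": [0, 0, 0.0745], "dr": [0, 0, 0]},
    {"offset": [0, 0, 0.0745], "dr": [0, 0, 0]}
  ]
}}

```text
time_s: 15.5
position: [0.6254, 0.2503, 0.0333]
tcp_rot: [[-0.0, 1.0, 0.0], [1.0, 0.0, 0.0], [0.0, 0.0, -1.0]]
force: [0.3, 0.2, 0.3]
opening: 1.001
grasp_force: 0.0
```

{"fn": "servo_tool", "kwargs": {
  "targets": [
    {"offset": [0, 0, 0], "dr": [0, 0, 0]},
    {"offset": [0, 0, 0], "dr": [0, 0, 0]},
    {"offset": [0, 0, 0], "dr": [0, 0, 0]},
    {"offset": [0, 0, 0], "dr": [0, 0, 0]},
    {"offset": [0, 0, 0], "dr": [0, 0, 0]},
    {"offset": [0, 0, 0], "dr": [0, 0, 0]},
    {"offset": [0, 0, 0], "dr": [0, 0, 0]},
    {"offset": [0, 0, 0], "dr": [0, 0, 0]},
    {"offset": [0, 0, 0], "dr": [0, 0, 0]}
  ],
  "gripper": 1
}}

```text
time_s: 16.25
position: [0.6252, 0.2502, 0.0336]
tcp_rot: [[-0.0, 1.0, 0.0], [1.0, 0.0, 0.0], [0.0, 0.0, -1.0]]
force: [-0.7, -0.3, 2.3]
opening: 0.654
grasp_force: 30.0
```

{"fn": "servo_tool", "kwargs": {
  "targets": [
    {"offset": [0, 0, -0.004], "dr": [0, 0, 0]},
    {"offset": [0, 0, -0.012], "dr": [0, 0, 0]},
    {"offset": [-0.001, 0, -0.022], "dr": [0, 0, 0]},
    {"offset": [-0.005, 0, -0.031], "dr": [0, 0, 0]},
    {"offset": [-0.014, 0, -0.037], "dr": [0, 0, 0]},
    {"offset": [-0.027, 0, -0.04], "dr": [0, 0, 0]},
    {"offset": [-0.043, 0, -0.04], "dr": [0, 0, 0]},
    {"offset": [-0.061, 0, -0.04], "dr": [0, 0, 0]},
    {"offset": [-0.08, -0.001, -0.04], "dr": [0, 0, 0]},
    {"offset": [-0.099, -0.004, -0.04], "dr": [0, 0, 0]},
    {"offset": [-0.117, -0.01, -0.04], "dr": [0, 0, 0]},
    {"offset": [-0.134, -0.02, -0.04], "dr": [0, 0, 0]},
    {"offset": [-0.15, -0.033, -0.04], "dr": [0, 0, 0]},
    {"offset": [-0.163, -0.049, -0.04], "dr": [0, 0, 0]},
    {"offset": [-0.173, -0.066, -0.04], "dr": [0, 0, 0]},
    {"offset": [-0.18, -0.084, -0.04], "dr": [0, 0, 0]},
    {"offset": [-0.184, -0.102, -0.04], "dr": [0, 0, 0]},
    {"offset": [-0.186, -0.118, -0.04], "dr": [0, 0, 0]},
    {"offset": [-0.187, -0.13, -0.04], "dr": [0, 0, 0]},
    {"offset": [-0.187, -0.137, -0.04], "dr": [0, 0, 0]}
  ]
}}

```text
time_s: 17.92
position: [0.4855, 0.0617, 0.0731]
tcp_rot: [[0.002, 1.0, -0.003], [1.0, -0.002, 0.0], [0.0, -0.003, -1.0]]
force: [-1.0, 0.7, -0.9]
opening: 0.653
grasp_force: 30.0
```

{"fn": "servo_tool", "kwargs": {
  "targets": [
    {"offset": [0, -0.002, 0], "dr": [0, 0, 0]},
    {"offset": [0, -0.003, 0.003], "dr": [0, 0, 0]},
    {"offset": [0, -0.003, 0.009], "dr": [0, 0, 0]},
    {"offset": [0, -0.003, 0.016], "dr": [0, 0, 0]},
    {"offset": [0, -0.003, 0.021], "dr": [0, 0, 0]},
    {"offset": [0, -0.003, 0.024], "dr": [0, 0, 0]},
    {"offset": [0, -0.003, 0.026], "dr": [0, 0, 0]},
    {"offset": [0, -0.003, 0.027], "dr": [0, 0, 0]},
    {"offset": [0, -0.003, 0.028], "dr": [0, 0, 0]},
    {"offset": [0, -0.003, 0.028], "dr": [0, 0, 0]},
    {"offset": [0, -0.003, 0.028], "dr": [0, 0, 0]}
  ]
}}

```text
time_s: 18.83
position: [0.4851, 0.0633, 0.0455]
tcp_rot: [[-0.0, 1.0, -0.0], [1.0, 0.0, 0.0], [0.0, -0.0, -1.0]]
force: [-1.2, 0.9, 2.2]
opening: 0.655
grasp_force: 30.0
```

```bash
python3 - <<'E'
from h import *
c=snap('wrist','w6'); d=snap('side','s6')
o=np.zeros((420,800,3),np.uint8); o[:, :440]=c['color'][:,60:500,::-1]; o[:400,440:]=cv2.resize(d['color'][150:330,140:302,::-1],(360,400))
cv2.imwrite('pics/c6.png',o)
E
```

```text
(no output)
```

View pics/c6.png

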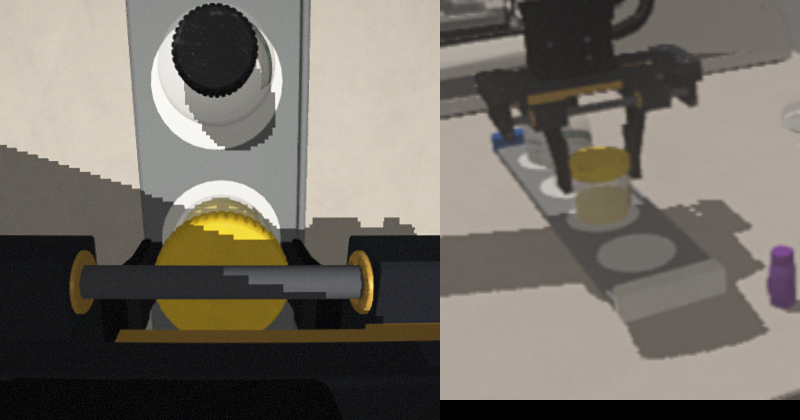

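The jar is on its mark, touching down (+2 N). The stain bottle is well centred. Releasing and going over the vial.

{"fn": "servo_tool", "kwargs": {
  "targets": [
    {"offset": [0, 0, 0], "dr": [0, 0, 0]},
    {"offset": [0, 0, 0], "dr": [0, 0, 0]},
    {"offset": [0, 0, 0], "dr": [0, 0, 0]},
    {"offset": [0, 0, 0], "dr": [0, 0, 0]},
    {"offset": [0, 0, -0.003], "dr": [0, 0, 0]},
    {"offset": [0, 0, -0.012], "dr": [0, 0, 0]},
    {"offset": [0, 0, -0.028], "dr": [0, 0, 0]},
    {"offset": [0, 0, -0.046], "dr": [0, 0, 0]},
    {"offset": [-0.004, 0.003, -0.062], "dr": [0, 0, 0]},
    {"offset": [-0.014, 0.011, -0.073], "dr": [0, 0, 0]},
    {"offset": [-0.03, 0.023, -0.08], "dr": [0, 0, 0]},
    {"offset": [-0.052, 0.041, -0.08], "dr": [0, 0, 0]},
    {"offset": [-0.077, 0.06, -0.08], "dr": [0, 0, 0]},
    {"offset": [-0.103, 0.081, -0.08], "dr": [0, 0, 0]},
    {"offset": [-0.129, 0.101, -0.08], "dr": [0, 0, 0]},
    {"offset": [-0.153, 0.12, -0.08], "dr": [0, 0, 0]},
    {"offset": [-0.174, 0.136, -0.08], "dr": [0, 0, 0]},
    {"offset": [-0.189, 0.148, -0.08], "dr": [0, 0, 0]},
    {"offset": [-0.198, 0.155, -0.08], "dr": [0, 0, 0]},
    {"offset": [-0.2, 0.1565, -0.08], "dr": [0, 0, 0]}
  ],
  "gripper": -1
}}

```text
time_s: 20.6
position: [0.6429, -0.1388, 0.1258]
tcp_rot: [[0.002, 1.0, 0.002], [1.0, -0.002, -0.001], [-0.001, 0.002, -1.0]]
force: [0.1, 0.4, 0.3]
opening: 1.003
grasp_force: 0.0
```

{"fn": "servo_tool", "kwargs": {
  "targets": [
    {"offset": [0, 0, 0], "dr": [0, 0, 0]},
    {"offset": [0, 0, 0], "dr": [0, 0, 0]},
    {"offset": [0, 0, 0], "dr": [0, 0, 0]}
  ],
  "gripper": 0
}}

```text
time_s: 20.85
position: [0.6405, -0.1353, 0.1252]
tcp_rot: [[-0.001, 1.0, -0.002], [1.0, 0.001, 0.001], [0.001, -0.002, -1.0]]
force: [1.0, -0.1, 0.4]
opening: 0.85
grasp_force: 0.0
```

```bash
python3 - <<'E'
from h import *
s=bot.read_state(); print(s['time_s'],s['position'],s['opening'])
c=snap('wrist','w7')
for X in [(.642,-.137,.047),(.642,-.137,0),(.647,-.0795,.047)]: print(w2px(c,X))
E
```

```text
20.85 [ 0.64048157 -0.13532253  0.12519676] 0.8502594945376353
[281.84804574 218.61637934]
[281.85482648 203.04311884]
[289.64660407 134.29982229]
```

View pics/w7.png

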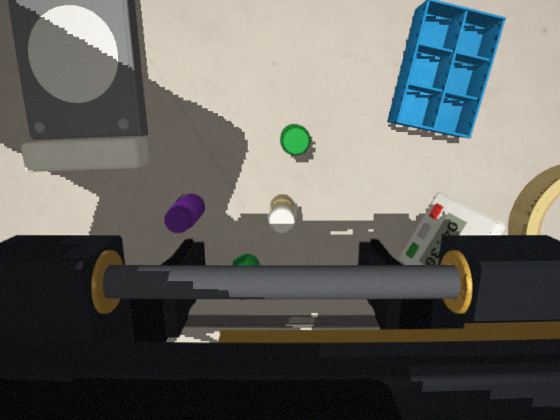

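The vial cap is at (282,218), exactly as predicted. Greens are at (295,139) and (246,262), purple at (185,212), all clear of the half-open fingers. Descending.

{"fn": "servo_tool", "kwargs": {
  "targets": [
    {"offset": [0, 0, 0.002], "dr": [0, 0, 0]},
    {"offset": [0, 0, 0.008], "dr": [0, 0, 0]},
    {"offset": [0, 0, 0.018], "dr": [0, 0, 0]},
    {"offset": [0, 0, 0.032], "dr": [0, 0, 0]},
    {"offset": [0, 0, 0.048], "dr": [0, 0, 0]},
    {"offset": [0, 0, 0.064], "dr": [0, 0, 0]},
    {"offset": [0, 0, 0.08], "dr": [0, 0, 0]},
    {"offset": [0, 0, 0.094], "dr": [0, 0, 0]},
    {"offset": [0, 0, 0.104], "dr": [0, 0, 0]},
    {"offset": [0, 0, 0.111], "dr": [0, 0, 0]},
    {"offset": [0, 0, 0.115], "dr": [0, 0, 0]},
    {"offset": [0, 0, 0.1155], "dr": [0, 0, 0]},
    {"offset": [0, 0, 0.1155], "dr": [0, 0, 0]}
  ]
}}

```text
time_s: 21.98
position: [0.642, -0.137, 0.0099]
tcp_rot: [[-0.0, 1.0, 0.001], [1.0, 0.0, -0.0], [-0.0, 0.001, -1.0]]
force: [0.3, -0.2, 0.4]
opening: 0.501
grasp_force: 0.0
```

{"fn": "servo_tool", "kwargs": {
  "targets": [
    {"offset": [0, 0, 0], "dr": [0, 0, 0]},
    {"offset": [0, 0, 0], "dr": [0, 0, 0]},
    {"offset": [0, 0, 0], "dr": [0, 0, 0]},
    {"offset": [0, 0, 0], "dr": [0, 0, 0]},
    {"offset": [0, 0, 0], "dr": [0, 0, 0]},
    {"offset": [0, 0, 0], "dr": [0, 0, 0]},
    {"offset": [0, 0, 0], "dr": [0, 0, 0]},
    {"offset": [0, 0, 0], "dr": [0, 0, 0]}
  ],
  "gripper": 1
}}

```text
time_s: 22.65
position: [0.6419, -0.1369, 0.0102]
tcp_rot: [[-0.0, 1.0, 0.001], [1.0, 0.0, -0.0], [-0.0, 0.001, -1.0]]
force: [-1.1, 0.7, 3.8]
opening: 0.237
grasp_force: 30.0
```

{"fn": "servo_tool", "kwargs": {
  "targets": [
    {"offset": [0, 0, -0.004], "dr": [0, 0, 0]},
    {"offset": [0, 0, -0.013], "dr": [0, 0, 0]},
    {"offset": [0, 0, -0.025], "dr": [0, 0, 0]},
    {"offset": [0, 0, -0.038], "dr": [0, 0, 0]},
    {"offset": [0, -0.001, -0.05], "dr": [0, 0, 0]},
    {"offset": [0.002, -0.004, -0.058], "dr": [0, 0, 0]},
    {"offset": [0.007, -0.01, -0.062], "dr": [0, 0, 0]},
    {"offset": [0.015, -0.02, -0.062], "dr": [0, 0, 0]},
    {"offset": [0.025, -0.033, -0.062], "dr": [0, 0, 0]},
    {"offset": [0.037, -0.049, -0.062], "dr": [0, 0, 0]},
    {"offset": [0.05, -0.066, -0.062], "dr": [0, 0, 0]},
    {"offset": [0.063, -0.083, -0.062], "dr": [0, 0, 0]},
    {"offset": [0.076, -0.1, -0.062], "dr": [0, 0, 0]},
    {"offset": [0.088, -0.117, -0.062], "dr": [0, 0, 0]},
    {"offset": [0.098, -0.131, -0.062], "dr": [0, 0, 0]},
    {"offset": [0.106, -0.142, -0.062], "dr": [0, 0, 0]},
    {"offset": [0.112, -0.15, -0.062], "dr": [0, 0, 0]},
    {"offset": [0.115, -0.154, -0.062], "dr": [0, 0, 0]},
    {"offset": [0.115, -0.154, -0.062], "dr": [0, 0, 0]},
    {"offset": [0.115, -0.154, -0.06], "dr": [0, 0, 0]}
  ]
}}

```text
time_s: 24.32
position: [0.4886, -0.0221, 0.0702]
tcp_rot: [[-0.0, 1.0, 0.002], [1.0, 0.0, -0.001], [-0.001, 0.002, -1.0]]
force: [0.4, 0.2, -0.1]
opening: 0.239
grasp_force: 30.0
```

{"fn": "servo_tool", "kwargs": {
  "targets": [
    {"offset": [0, 0, 0.004], "dr": [0, 0, 0]},
    {"offset": [0, 0, 0.011], "dr": [0, 0, 0]},
    {"offset": [0, 0, 0.02], "dr": [0, 0, 0]},
    {"offset": [0, 0, 0.029], "dr": [0, 0, 0]},
    {"offset": [0, 0, 0.037], "dr": [0, 0, 0]},
    {"offset": [0, 0, 0.042], "dr": [0, 0, 0]},
    {"offset": [0, 0, 0.045], "dr": [0, 0, 0]},
    {"offset": [0, 0, 0.046], "dr": [0, 0, 0]},
    {"offset": [0, 0, 0.047], "dr": [0, 0, 0]},
    {"offset": [0, 0, 0.048], "dr": [0, 0, 0]},
    {"offset": [0, 0, 0.048], "dr": [0, 0, 0]},
    {"offset": [0, 0, 0.048], "dr": [0, 0, 0]}
  ]
}}

```text
time_s: 25.32
position: [0.4878, -0.0219, 0.0222]
tcp_rot: [[-0.0, 1.0, 0.001], [1.0, 0.0, -0.0], [-0.0, 0.001, -1.0]]
force: [-0.9, -1.1, 2.6]
opening: 0.24
grasp_force: 30.0
```

```bash
python3 - <<'E'
from h import *
c=snap('wrist','w8'); d=snap('side','s8')
o=np.zeros((420,800,3),np.uint8); o[:, :440]=c['color'][:,60:500,::-1]; o[:400,440:]=cv2.resize(d['color'][150:330,140:302,::-1],(360,400))
cv2.imwrite('pics/c8.png',o)
E
```

```text
(no output)
```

View pics/c8.png

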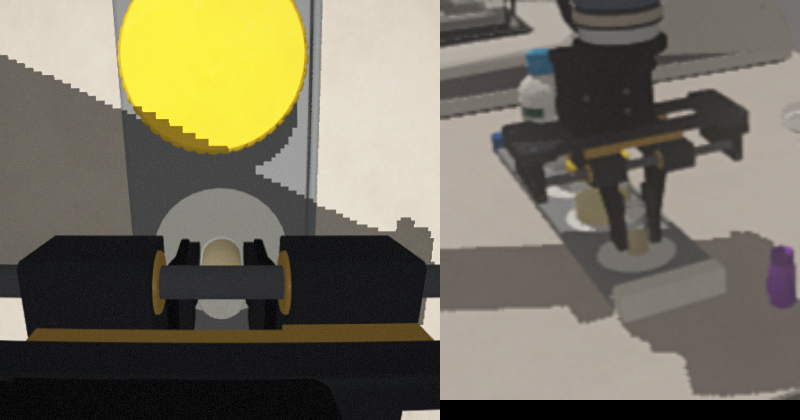

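The vial is centred on its mark and touching (+2.6 N). Releasing, rising and clearing the view.

{"fn": "servo_tool", "kwargs": {
  "targets": [
    {"offset": [0, 0, 0], "dr": [0, 0, 0]},
    {"offset": [0, 0, 0], "dr": [0, 0, 0]},
    {"offset": [0, 0, 0], "dr": [0, 0, 0]},
    {"offset": [0, 0, 0], "dr": [0, 0, 0]},
    {"offset": [0, 0, -0.003], "dr": [0, 0, 0]},
    {"offset": [0, 0, -0.012], "dr": [0, 0, 0]},
    {"offset": [0, 0, -0.028], "dr": [0, 0, 0]},
    {"offset": [0, 0, -0.048], "dr": [0, 0, 0]},
    {"offset": [0, 0, -0.068], "dr": [0, 0, 0]},
    {"offset": [0, 0, -0.088], "dr": [0, 0, 0]},
    {"offset": [-0.01, 0, -0.105], "dr": [0, 0, 0]},
    {"offset": [-0.03, 0, -0.118], "dr": [0, 0, 0]},
    {"offset": [-0.055, 0, -0.125], "dr": [0, 0, 0]},
    {"offset": [-0.085, 0, -0.13], "dr": [0, 0, 0]},
    {"offset": [-0.115, 0, -0.13], "dr": [0, 0, 0]},
    {"offset": [-0.145, 0, -0.13], "dr": [0, 0, 0]},
    {"offset": [-0.175, 0, -0.13], "dr": [0, 0, 0]},
    {"offset": [-0.2, 0, -0.13], "dr": [0, 0, 0]},
    {"offset": [-0.215, 0, -0.13], "dr": [0, 0, 0]},
    {"offset": [-0.22, 0, -0.13], "dr": [0, 0, 0]}
  ],
  "gripper": 0
}}

```text
time_s: 27.08
position: [0.488, -0.2444, 0.1524]
tcp_rot: [[0.002, 1.0, 0.002], [1.0, -0.002, -0.001], [-0.001, 0.002, -1.0]]
force: [0.1, -0.8, -0.7]
opening: 0.501
grasp_force: 0.0
```

```bash
python3 - <<'E'
from h import *
s=bot.read_state(); print(s['time_s'],s['position'])
d=snap('top','t9'); e=snap('side','s9')
im=d['color'][:,:,::-1].copy()
for z,h,(x,y) in [(0,.134,(.4795,.2336)),(0,.107,(.482,.1484)),(0,.071,(.4845,.0634)),(0,.059,(.487,-.0217))]:
    print(w2px(d,(x,y,h)).round(1), w2px(d,(x,y,.012)).round(1))
o=np.zeros((600,800,3),np.uint8); o[:300,:800]=cv2.resize(im[230:305,145:345],(800,300),interpolation=cv2.INTER_CUBIC)
o[300:600,:500]=cv2.resize(e['color'][160:310,120:370,::-1],(500,300),interpolation=cv2.INTER_CUBIC); cv2.imwrite('pics/c9.png',o)
E
```

```text
27.0833 [ 0.48796861 -0.24440295  0.15238498]
[176.6 276.6] [189.4 278.1]
[223.8 275.7] [229.4 277. ]
[268.6 274.9] [269.5 275.7]
[311.  273.7] [309.8 274.4]
```

View pics/c9.png

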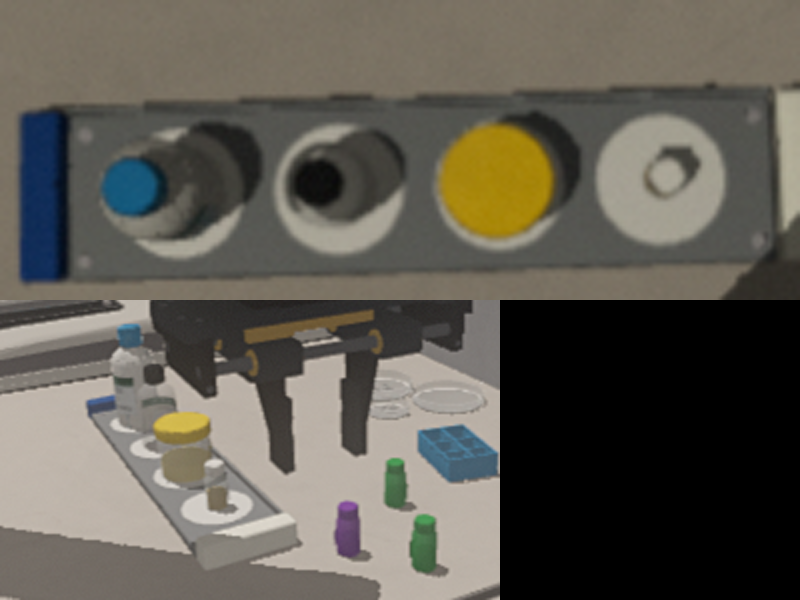

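All four stand upright. Caps are at (178,276), (224,276), (269,275) and (311,274), within about 2 px (3 mm) of prediction. Handing in.

```bash
python3 -c "
from rig import ticket
print(ticket.hand_in())"
```

```text
the job is handed in; nothing more can be done
None
```

I placed all four containers upright on their marks, from the blue end: water (blue cap), stain (black cap), jar, vial. The last camera check put each within about 3 mm of its mark's centre, at about 27 s on the clock. I never went near the timer, and the job is handed in, but `hand_in()` returned no verdict.

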